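Hold a brass seal matrix square in the jig corner

ROBOT

A 6-joint arm with a two-finger parallel gripper is mounted at the origin on the work surface. World frame = base frame: x ahead of the robot, y to its left, z up, the work surface at z = 0. Lengths are in mm, angles in rad, forces in N, time in s.
With the tool pointing down it reaches from about 425 to 950 mm from the base axis. Payload 14.7 kg.
Tool frame: the origin (TCP) lies midway between the tips of the shut fingers; the grasp point (between the pads) lies 19 mm behind it; z points along the fingers, y is the line along which they close (so a half turn about z gives the same grasp; the last joint's range is limited). The gripper opens to 85 mm and grips with 20 to 120 N. Pads are 22 mm wide; open, the fingers measure 114 mm over their backs; the gripper's body (76 mm by 85 mm) begins 54 mm behind the grasp point. The pads swing forward as they close: fully open they stand 13 mm farther back than shut.
Start: joints at [1.235, 0.48, 1.596, -0, 1.065, -0.047], TCP at [185.097, 623.082, 231.297] pointing down, gripper open.
Joint ranges: [-2.75, 2.75], [-0.82, 2.05], [0.23, 2.67], [-1.56, 4.7], [0.09, 2.69], [-2.92, 2.92]. Speed limits (rad/s): [1.89, 1.89, 2.39, 3.01, 3.01, 3.01].

INTERFACE

Orientations are given as a unit quaternion [w, x, y, z].
In Python, from cell import robot gives the robot as it stands.
- The arm moves only by the tool servo_tool, never from a script. Its argument "steps" is a list of rows, each a list of 4 numbers: the shift along the tool's x, y, z in cm, then the turn about the tool's z in rad. A call has exactly 8 rows; each row is the pose to reach, as a shift and turn from the pose commanded when the call began, along the tool's axes at that moment; what a row does not reach only later rows make up. A row lasts 1/12 s, in which the tool goes at most 41.7 mm and 7.16 degrees, less where a joint would pass 70% of its speed; a pose out of reach is approached as far as the arm can. A call with a gripper value outside its range is refused whole. "gripper" is the opening, from 0 (shut) to 1 (fully open), set as the call begins (left out, the last holds). The fingers move at their own pace and stop on an object; "grip_force" is the grip in N (left out, the last holds). Time passes only in rows, so rows that repeat a pose let the fingers close, or fill a call up. It gives the time, the measured TCP pose, the force, the opening and the grip force at its end, in the units of the state.
- robot.sense(): the state, without advancing time (a new reading comes with each control period).
- robot.snapshot(name): name is "scene" or "top" or "wrist"; returns the picture (480x640x3 uint8, red, green, blue); there is no depth.
- robot.camera_params(name): a dict with "camera_matrix" (3x3 intrinsics, pixels), "cam_to_world" (4x4, takes a point from camera to world coordinates). Camera axes: x right, y up, looking along -z (the intrinsics and any distortion apply to the point x, -y, -z); pixel columns grow to the right and rows downward; lengths in mm; the calibration is good to about 2 mm. The wrist camera is an equidistant fisheye: a pixel r from the principal point sees the ray r / f radians off the axis. A picture is of the moment at which its call begins: read the wrist's pose just before it. camera_params takes no time and is no camera call; for the wrist camera it gives the pose at the moment of the call.
- robot.job_done(): hands the job in; it is judged then, once.
The state is a dict: "clock": time; "joint_positions": joint angles; "joint_velocities": joint speeds; "effort": joint torques, N m; "position": TCP position; "tool_rot": TCP orientation; "ft_force": force on the tool from outside, world axes, zero at the start; "ft_torque": the same for the moment, N m; "finger_gap": finger opening in mm; "grip_force": force on a finger pad.
Only numpy, scipy, OpenCV 4.12 (cv2) and the standard library are available. Lean on these libraries where they do the work, as an engineer would, in place of code of your own. Each camera call takes 0.05 s, during which the arm holds its last target. There are 200 camera calls.

TASK

The brass seal matrix standing by itself on the table has to be held square for marking: lift it by its loop handle onto the jig's bed and bring it into the corner between the blue fence and the yellow stop, one long side flat along the fence and one end against the stop, on whichever end of the bed the stop is pinned today. Finish while still holding it there with one steady, firm diagonal push that presses it down on the bed, back against the fence and sideways against the stop all at once (about 15 N down and half that towards each of the other two); do not let go. Leave the red wax disc at the other end of the bed and the other things on the table where they are.

Things in the scene. Friction and masses are not known exactly. Their poses are not given: they have to be found in the camera images.
- matrix_mid (a point): Centre of the loose brass seal matrix, half-way up (28 mm above its underside); z is up. Solid brass block 56 mm (its x) x 44 mm (its y) x 22 mm high, the same both ways round, with a rectangular loop handle standing on top in its x-z plane: 40 mm long along x, 10 mm thick along y (pinch it along y), its top 56 mm above the underside; the window in the loop is 24 mm wide and 24 mm high. Weighs 0.41 to 0.55 kg.
- matrix: The same matrix, origin at the centre of its underside, same axes. The jig is slick: friction on bed, fence and stop is 0.16 to 0.24.
- bed: Fixed aluminium jig bed, 130 mm (x) x 290 mm (y) x 10 mm thick, flat on the table; origin at the centre of its underside. It can stand turned a little; x points from its open front, on the robot's side, to the fence.
- fence: Fixed blue fence bar along the far edge of the bed, 16 mm (x) x 290 mm (y) x 20 mm high, with a row of rivet heads 2.5 mm proud of its top, seen only; origin at the centre of its underside, on the bed's top face; same axes as the bed. Its working face is the plane x = -8 mm of its own frame.
- stop: Fixed yellow stop block on the bed, touching the fence, 56 mm (x) x 30 mm (y) x 20 mm high; origin at the centre of its underside, on the bed's top face; same axes as the bed. It is pinned either near the bed's +y end or near its -y end; its working face is the one towards the middle of the bed, 15 mm from its origin.
- wax: Loose red wax disc, 44 mm across, 8 mm thick, lying on the bed near the end where the stop is not; origin at the centre of its underside. Leave alone.
- tin_box: Bystander: tin specimen box 93 x 68 x 39 mm high; origin at the centre of its underside.
- scoop: Bystander: horn scoop, round bowl 60 mm across and 22 mm high, handle reaching 111 mm along its -y; origin at the centre of the bowl's underside.
- plumb: Bystander: grey lead plumb, 44 mm across, 56 mm high, standing; origin at the centre of its underside.
- stamp: Bystander: dark wooden hand stamp, 40 mm across, 70 mm high, standing; origin at the centre of its underside.
- jar: Bystander: lidded jar, 60 mm across, 75 mm high; origin at the centre of its underside.
There are look-alikes about, which are no part of the job. What is meant by the matrix is not green or pink, and is the smaller of those in its own colour.

How it is judged (in metres and radians):
On the way:
1. the matrix has been lifted clear of the table (height (world z) of matrix above 0.013 m and contact force between matrix and the fingers above 1 N), for 0.1 s.
At the end, for the whole second after the job is handed in: For the last second the fingers press the matrix (>3 N): it bears on the bed with >8 N (its weight is 4 to 5.4 N), on the fence >3 N, on the stop's inner end >1 N; upright within 0.05 rad, long side along the fence within 0.06 rad, in the corner and still (contact force between matrix and fence above 3 N and contact force between matrix and bed above 8 N and contact force between matrix and stop above 1 N and contact force between matrix and the fingers above 3 N and angle between the x axis of matrix and the y axis of fence, either way round below 0.06 rad and angle between matrix's own z axis and vertical below 0.05 rad and x of matrix_mid in the frame of fence below -0.026 m and linear speed of matrix below 0.01 m/s and ((y of stop in the frame of bed above 0 m and y of matrix_mid in the frame of stop below -0.038 m) or (y of stop in the frame of bed below 0 m and y of matrix_mid in the frame of stop above 0.038 m))); the arm keeps its last pose, push and grip.
It fails at once if the wax disc is shifted by more than 15 mm (distance of wax from where it was at the start of the episode above 0.015 m).
It fails at once if another bystander is shifted by more than 15 mm (distance of any of tin_box, scoop, plumb, stamp, jar from where it was at the start of the episode above 0.015 m).
It also fails if it takes over 64 s, if anything falls off the work surface, if the arm or the gripper's body presses on something with over 40 N, if the wrist force passes 120 N, or if a joint passes its speed limit or range.

## Working session

There is one attempt and no reset: what is moved stays moved. The work goes in short steps, Python scripts to look and compute and a tool call to move; the robot and the scene stay as the last step left them, time stands still between calls to the robot, and variables do not carry over. Pictures are saved under pics/ and viewed, at most 10 in all, crops included, and the job is handed in when it is done.

Besides the shell and the picture viewer there is one more tool, called after ">>>" as a command line: name --pt "numbers of a row" for each row, then --argument value for the rest. servo_tool: Moves the arm, as the interface text tells. Its arguments: {"type":"object","properties":{"steps":{"type":"array"},"gripper":{"type":"number"},"grip_force":{"type":"number"}},"required":["steps"]}

```bash
mkdir -p pics; cat > h.py <<'E'
import numpy as np, cv2
from cell import robot
def save(n,f):
    im=robot.snapshot(n); cv2.imwrite(f'pics/{f}.png',im[:,:,::-1]); return im
def ray(P,u,v,fish=False):
    K=np.array(P['camera_matrix']);T=np.array(P['cam_to_world'])
    a=(u-K[0,2])/K[0,0];b=(v-K[1,2])/K[1,1]
    if fish:
        r=np.hypot(a,b);s=np.sin(r)/r if r>1e-9 else 1;d=np.array([a*s,-b*s,-np.cos(r)])
    else: d=np.array([a,-b,-1.])
    return T[:3,3],T[:3,:3]@d
def at(P,u,v,z,fish=False):
    o,d=ray(P,u,v,fish);return o+d*(z-o[2])/d[2]
def proj(P,X,fish=False):
    K=np.array(P['camera_matrix']);T=np.array(P['cam_to_world'])
    c=T[:3,:3].T@(np.asarray(X,float)-T[:3,3]);x,y,z=c[0],-c[1],-c[2]
    if fish:
        r=np.hypot(x,y);t=np.arctan2(r,z);k=t/r if r>1e-9 else 0;return K[0,0]*x*k+K[0,2],K[1,1]*y*k+K[1,2]
    return K[0,0]*x/z+K[0,2],K[1,1]*y/z+K[1,2]
E
python3 - <<'E'
from h import *
s=robot.sense();print(s)
for n in('top','scene'):
    save(n,n+'1');p=robot.camera_params(n);print(n,p)
E
```

```text
{'clock': 0.0, 'joint_positions': array([ 1.23537945e+00,  4.80830727e-01,  1.59689074e+00,  3.72355613e-06,
        1.06509381e+00, -4.66001578e-02]), 'joint_velocities': array([-2.31904028e-03,  9.36749078e-04,  7.89569079e-05,  4.08789619e-04,
       -1.57382981e-04, -2.02308695e-03]), 'effort': array([-4.65403809e-05, -9.50649047e+01, -4.30168247e+01, -3.44796654e-04,
        1.21642117e-02, -4.83467670e-05]), 'position': array([184.97162501, 622.68556718, 230.66682475]), 'tool_rot': array([-1.17655339e-04,  1.43907840e-01,  9.89590905e-01, -5.99883465e-04]), 'ft_force': array([-1.1377972 ,  1.22823912,  0.18267751]), 'ft_torque': array([-0.02271354,  0.01906102, -0.00777702]), 'grip_force': 0.0, 'finger_gap': 85.36138857339097}
top {'camera_matrix': array([[536.31384735,   0.        , 315.29551403],
       [  0.        , 536.31384735, 233.45502905],
       [  0.        ,   0.        ,   1.        ]]), 'cam_to_world': array([[-1.34686960e-02,  9.96113962e-01, -8.70377397e-02,
         4.67946471e+02],
       [-9.99898154e-01, -1.38282840e-02, -3.52976154e-03,
        -1.97147398e+01],
       [-4.71962734e-03,  8.69813340e-02,  9.96198762e-01,
         1.16234801e+03],
       [ 0.00000000e+00,  0.00000000e+00,  0.00000000e+00,
         1.00000000e+00]])}
scene {'camera_matrix': array([[572.66723343,   0.        , 322.58851763],
       [  0.        , 572.66723343, 247.01975322],
       [  0.        ,   0.        ,   1.        ]]), 'cam_to_world': array([[-2.64224392e-02, -8.48042879e-01,  5.29268486e-01,
         1.28972965e+03],
       [ 9.99532294e-01, -3.05670289e-02,  9.21895252e-04,
        -6.73611369e+00],
       [ 1.53963584e-02,  5.29045303e-01,  8.48453899e-01,
         1.25393542e+03],
       [ 0.00000000e+00,  0.00000000e+00,  0.00000000e+00,
         1.00000000e+00]])}
```

View pics/top1.png

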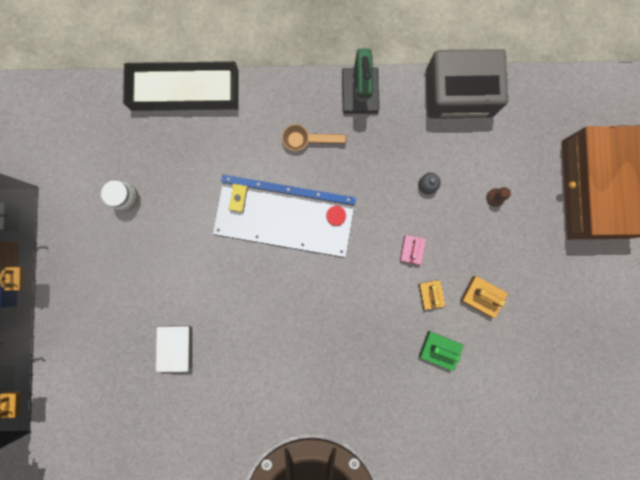

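View pics/scene1.png

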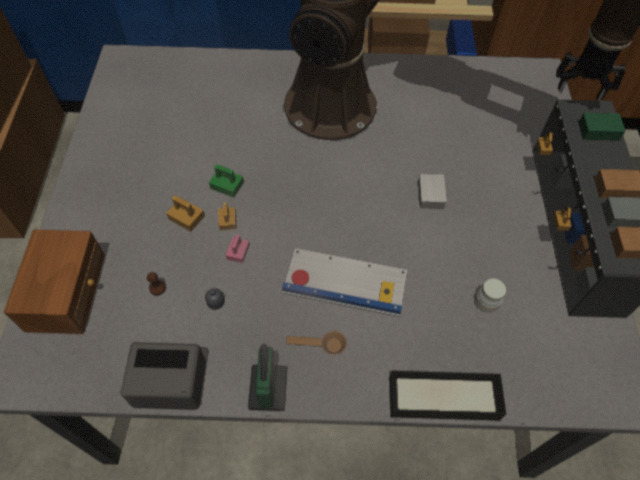

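The top view shows four handled blocks: small orange/brass at (432,296), large brass at (485,297), green at (441,350) and pink at (413,250). Two more brass pieces are fixed on the rack at the left edge. The smaller brass one at (432,296) fits the description. The stop is at the bed's left (+y) end at (238,197), and the wax is at (336,216).

```bash
cat > m.py <<'E'
from h import *
from scipy.optimize import minimize
def hull(P,pts,fish,S):
    return cv2.convexHull(np.array([[np.array(proj(P,q,fish))*S] for q in pts]).astype(np.float32).round().astype(np.int32))
def box(x0,x1,y0,y1,z0,z1): return [(a,b,c) for a in(x0,x1) for b in(y0,y1) for c in(z0,z1)]
def fit(P,mask,boxes,p0,z0,fish=False,S=8,rng=None):
    # silhouettes of boxes at pose (x,y,yaw), IoU with the mask
    m=cv2.resize(mask.astype(np.float32),None,fx=S,fy=S,interpolation=cv2.INTER_LINEAR)>.5
    def f(p):
        R=np.array([[np.cos(p[2]),-np.sin(p[2]),0],[np.sin(p[2]),np.cos(p[2]),0],[0,0,1]])
        im=np.zeros(m.shape,np.uint8)
        for b in boxes:
            cv2.fillConvexPoly(im,hull(P,[R@np.array(q)+[p[0],p[1],z0] for q in b],fish,S),1)
        im=im>0
        return 1-(im&m).sum()/(im|m).sum()
    best=None
    for dy in np.arange(-.6,.61,.2) if rng is None else rng:
        r=minimize(f,np.array(p0)+[0,0,dy],method='Nelder-Mead',options=dict(initial_simplex=np.array(p0)+[0,0,dy]+np.array([[0,0,0],[8,0,0],[0,8,0],[0,0,.15]]),xatol=.05,fatol=1e-4))
        if best is None or r.fun<best.fun: best=r
    return best
MB=[box(-28,28,-22,22,0,22),box(-20,20,-5,5,22,56)]
E
python3 - <<'E'
from m import *
P=robot.camera_params('top')
im=cv2.imread('pics/top1.png');hsv=cv2.cvtColor(im,cv2.COLOR_BGR2HSV)
for (u,v) in [(432,296),(485,297)]:
    n,l,st,_=cv2.connectedComponentsWithStats(((hsv[:,:,0]>10)&(hsv[:,:,0]<28)&(hsv[:,:,1]>110)).astype(np.uint8))
    k=np.bincount(l[v-8:v+9,u-8:u+9][l[v-8:v+9,u-8:u+9]>0]).argmax();mask=l==k;print(st[k])
    x,y,_=at(P,u,v,15);r=fit(P,mask,MB,[x,y,1.6],0,S=4);print('brass',r.x,r.fun)
bl=(hsv[:,:,0]>105)&(hsv[:,:,0]<125)&(hsv[:,:,1]>120); bl[:, :200]=0;bl[:,380:]=0;bl[:170]=0;bl[215:]=0
FB=[box(-8,8,-145,145,0,20)]
x,y,_=at(P,288,189,20);rf=fit(P,bl,FB,[x,y,-.1],10,S=4,rng=[-.1,0,.1]);print('fence',rf.x,rf.fun)
ye=(hsv[:,:,0]>18)&(hsv[:,:,0]<36)&(hsv[:,:,1]>100);ye[:,:225]=0;ye[:,255:]=0;ye[:180]=0;ye[215:]=0
x,y,_=at(P,238,197,20);r=fit(P,ye,[box(-28,28,-15,15,0,20)],[x,y,rf.x[2]],10,S=4,rng=[-.1,0,.1]);print('stop',r.x,r.fun)
# bed outline: silhouettes of white
b=(hsv[:,:,1]<40)&(hsv[:,:,2]>170);b[:175]=0;b[260:]=0;b[:,:205]=0;b[:,365:]=0
for name,a in (('bed px',b),):
    c=max(cv2.findContours(a.astype(np.uint8),0,1)[0],key=cv2.contourArea);q=cv2.boxPoints(cv2.minAreaRect(c));print(name,[at(P,*w,10)[:2].round(1) for w in q])
R=(np.abs(hsv[:,:,0].astype(int)-90)>80)&(hsv[:,:,1]>150);R[:200]=0;R[235:]=0;R[:,:320]=0;R[:,350:]=0
v,u=np.nonzero(R);print('wax',at(P,u.mean(),v.mean(),18))
cv2.imwrite('pics/crop1.png',cv2.resize(im[165:375,200:520],None,fx=2.5,fy=2.5,interpolation=2))
E
```

```text
[420 281  25  29 562]
brass [ 4.34038419e+02 -2.61487021e+02  1.36547166e-01] 0.09854198089492205
[ 462  277   45   41 1097]
brass [ 425.31415194 -378.80087712    0.82944218] 0.3886736554238833
fence [ 6.62332462e+02  4.31779087e+01 -1.83064450e-01] 0.49591974634856284
stop [ 6.46012259e+02  1.49744064e+02 -1.46539673e-01] 0.2921615201900237
bed px [array([572. , 217.3]), array([680.3, 199.5]), array([ 625.1, -100.7]), array([517.7, -80.7])]
wax [606.30125827 -60.38555764  18.        ]
```

View pics/crop1.png

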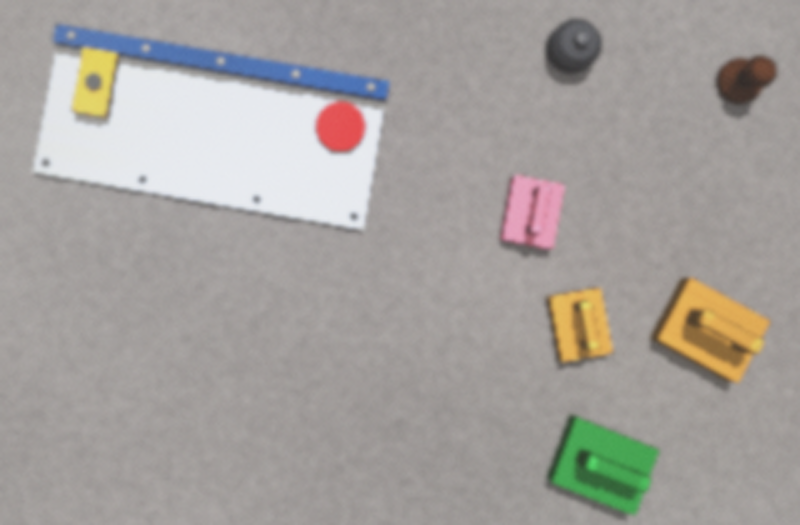

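The crop shows the target brass matrix at crop (580,325), the smaller of the two brass blocks. The larger brass look-alike is at (712,330), with the pink block at (532,212) and the green at (603,463). The stop is at (95,82) on the +y end and the wax at (340,127). I'm moving over the jig for a wrist look.

>>> servo_tool --pt "-2 -1.2 -0.3 0.08" --pt "-5.5 -3.1 -0.5 0.2" --pt "-9.2 -5.2 -0.8 0.32" --pt "-13 -7.4 -1 0.44" --pt "-17 -9.6 -1.3 0.56" --pt "-21 -11.9 -1.6 0.68" --pt "-24.5 -13.9 -1.8 0.8" --pt "-27 -15.2 -2 0.9" --gripper 0.5

```text
clock: 0.77
position: [401.6, 398.4, 251.3]
tool_rot: [-0.0, 0.563, 0.827, -0.0]
ft_force: [0.3, -0.2, 0.7]
finger_gap: 42.9
grip_force: 0.0
```

```bash
cat >> h.py <<'E'
def goto(x,y,z,psi):
    # shift (cm) in tool axes and turn to reach a target, tool y at world yaw psi
    from scipy.spatial.transform import Rotation as Ro
    s=robot.sense();q=s['tool_rot'];R=Ro.from_quat([q[1],q[2],q[3],q[0]]).as_matrix()
    p0=np.arctan2(R[1,1],R[0,1])
    print('t',round(float(s['clock']),2),'pos',s['position'].round(1),'psi',round(p0,4),'F',s['ft_force'].round(1),'gap',round(float(s['finger_gap']),1),'j',s['joint_positions'].round(2))
    print('shift cm',(R.T@(np.array([x,y,z])-s['position'])/10).round(2),'turn',round((p0-psi+np.pi)%(2*np.pi)-np.pi,4))
E
python3 -c "
from h import *
goto(590,150,250,-0.17)"
```

```text
t 0.77 pos [401.6 398.4 251.3] psi 0.3757 F [ 0.3 -0.2  0.7] gap 42.9 j [ 0.73  0.34  1.77 -0.    1.03  0.35]
shift cm [-30.02   8.42   0.13] turn 0.5457
```

>>> servo_tool --pt "-3 0.8 0 0.06" --pt "-7 1.9 0 0.13" --pt "-11 3 0 0.2" --pt "-15 4.2 0 0.27" --pt "-19 5.3 0 0.35" --pt "-23 6.4 0 0.42" --pt "-27 7.6 0 0.5" --pt "-30 8.4 0 0.55"

```text
clock: 1.43
position: [592.0, 150.6, 251.1]
tool_rot: [0.0, 0.766, 0.643, -0.0]
ft_force: [0.5, -0.9, 0.3]
finger_gap: 42.7
grip_force: 0.0
```

```bash
python3 -c "
from h import *
P=robot.camera_params('wrist');save('wrist','w1');print(P)
goto(480,-100,250,-0.9)"
```

```text
{'camera_matrix': array([[371.64829954,   0.        , 320.58452478],
       [  0.        , 371.64829954, 240.19940138],
       [  0.        ,   0.        ,   1.        ]]), 'cam_to_world': array([[ 9.85056434e-01,  1.63434964e-01,  5.43399959e-02,
         6.06209818e+02],
       [-1.72231423e-01,  9.34008959e-01,  3.12991376e-01,
         2.29634039e+02],
       [ 3.99691508e-04, -3.17673224e-01,  9.48200170e-01,
         3.94447968e+02],
       [ 0.00000000e+00,  0.00000000e+00,  0.00000000e+00,
         1.00000000e+00]])}
t 1.48 pos [594.7 147.2 251. ] psi -0.1776 F [ 2.9 -5.1 -0.2] gap 43.2 j [ 0.19  0.41  1.66 -0.    1.07  0.37]
shift cm [-26.36  -6.92   0.13] turn 0.7224
```

View pics/w1.png

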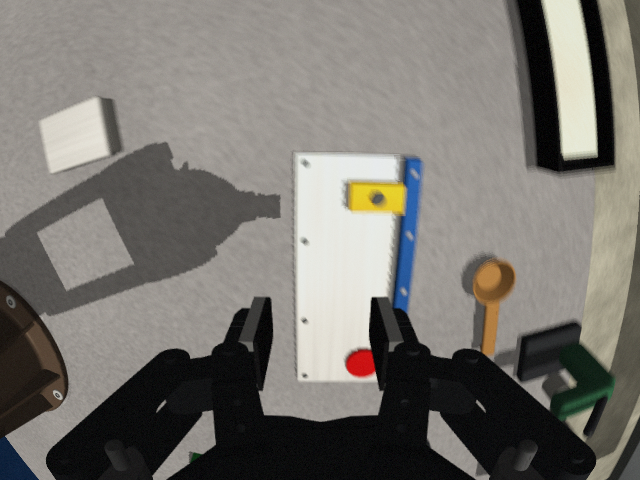

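The wrist view shows the stop at (377,198), the fence running from (412,160) to (402,310), the bed's near edge at u≈297 and the wax at (361,363). I'm measuring the stop and fence edges from it.

```bash
python3 - <<'E'
from m import *
P={'camera_matrix':np.array([[371.648,0,320.5845],[0,371.648,240.1994],[0,0,1]]),'cam_to_world':np.array([[ 9.85056434e-01,  1.63434964e-01,  5.43399959e-02,6.06209818e+02],[-1.72231423e-01,  9.34008959e-01,  3.12991376e-01,2.29634039e+02],[ 3.99691508e-04, -3.17673224e-01,  9.48200170e-01,3.94447968e+02],[0,0,0,1]])}
im=cv2.imread('pics/w1.png').astype(int);b,g,r=im[:,:,0],im[:,:,1],im[:,:,2]
win=np.zeros(b.shape,bool);win[145:300,330:430]=1
bl=(b-r>60)&win; ye=(r-b>80)&(g>110)&win
def line(pts,z):
    X=np.array([at(P,u,v,z,True)[:2] for u,v in pts]);c=X.mean(0)
    for _ in range(3):
        c=X.mean(0);d=np.linalg.svd(X-c)[2][0];n=np.array([-d[1],d[0]]);e=np.abs((X-c)@n);X=X[e<max(1.,2*e.std())]
    return c.round(1),d.round(4),(e.max()).round(2),len(X)
# fence outer (right) and inner (left) edge rows below the stop, away from fingers
print('fence right edge z30',line([(np.nonzero(bl[v])[0].max()+.5,v) for v in range(165,290)],30))
print('fence left edge z30 ',line([(np.nonzero(bl[v])[0].min()-.5,v) for v in range(220,290)],30))
us=[u for u in range(355,400)]
print('stop low edge z30',line([(u,np.nonzero(ye[:,u])[0].max()+.5) for u in us],30),'as z10',line([(u,np.nonzero(ye[:,u])[0].max()+.5) for u in us],10))
print('stop top edge',line([(u,np.nonzero(ye[:,u])[0].min()-.5) for u in us],30))
vs=range(188,210)
print('stop left edge',line([(np.nonzero(ye[v])[0].min()-.5,v) for v in vs],30))
w=(im.min(2)>150);
pts=[(np.nonzero(w[v,280:340])[0].min()+279.5,v) for v in range(170,300)]
print('bed near edge',line(pts,10))
x,y,_=at(P,377,198,30,True);q=fit(P,ye,[box(-28,28,-15,15,0,20)],[x,y,-.17],10,True,S=4,rng=[-.05,0,.05]);print('stop',q.x,q.fun)
E
```

```text
fence right edge z30 (array([685.8, 105. ]), array([-0.1911, -0.9816]), np.float64(0.69), 124)
fence left edge z30  (array([664.3,  78.7]), array([-0.1869, -0.9824]), np.float64(0.62), 70)
stop low edge z30 (array([647.2, 129.6]), array([ 0.9754, -0.2202]), np.float64(0.99), 45) as z10 (array([648.8, 124.3]), array([ 0.9755, -0.2199]), np.float64(0.99), 43)
stop top edge (array([650.9, 159.8]), array([ 0.9793, -0.2025]), np.float64(0.88), 44)
stop left edge (array([620.6, 147.9]), array([0.164 , 0.9865]), np.float64(0.99), 22)
bed near edge (array([558.5, 122.1]), array([-0.1852, -0.9827]), np.float64(1.19), 88)
stop [ 6.49739604e+02  1.42646787e+02 -2.15057401e-01] 0.169692979416453
```

>>> servo_tool --pt "-2.5 -0.7 0 0.06" --pt "-6 -1.6 0 0.15" --pt "-9.8 -2.6 0 0.25" --pt "-13.5 -3.6 0 0.36" --pt "-17.2 -4.6 0 0.47" --pt "-21 -5.6 0 0.58" --pt "-24 -6.4 0 0.67" --pt "-26 -7 0 0.72"

```text
clock: 2.15
position: [476.3, -93.3, 251.2]
tool_rot: [0.0, 0.943, 0.332, -0.0]
ft_force: [1.1, 0.1, 0.2]
finger_gap: 42.8
grip_force: 0.0
```

```bash
python3 -c "
from h import *
goto(434,-261,200,-1.434)"
```

```text
t 2.15 pos [476.3 -93.3 251.2] psi -0.8944 F [1.1 0.1 0.2] gap 42.8 j [-0.26  0.23  1.94 -0.    0.98  0.64]
shift cm [-13.79  10.43   5.12] turn 0.5396
```

>>> servo_tool --pt "-1.5 1.2 0 0.05" --pt "-4 3 0 0.15" --pt "-6.5 5 0 0.25" --pt "-9.5 7.2 0 0.36" --pt "-12 9 0 0.46" --pt "-13.8 10.4 0 0.54" --pt "-13.8 10.4 0 0.54" --pt "-13.8 10.4 0 0.54"

```text
clock: 2.82
position: [435.9, -259.8, 251.0]
tool_rot: [-0.0, 0.998, 0.07, -0.0]
ft_force: [0.2, 0.3, 0.4]
finger_gap: 42.6
grip_force: 0.0
```

```bash
python3 - <<'E'
from m import *
goto(434,-261,150,-1.434)
P=robot.camera_params('wrist');im=save('wrist','w2').astype(int)
r,g,b=im[:,:,0],im[:,:,1],im[:,:,2]
print('expected',np.round(proj(P,[434,-261,20],True)))
m=((r-b>70)&(g>70)&(r-g>15)).astype(np.uint8)
n,l,st,c=cv2.connectedComponentsWithStats(m)
for i in range(1,n):
    if st[i,4]>300: print(st[i],c[i].round())
u,v=np.round(proj(P,[434,-261,20],True)).astype(int)
w=l[v-15:v+16,u-15:u+16];k=np.bincount(w[w>0]).argmax()
q=fit(P,l==k,MB,[434,-261,.137],0,True,S=3,rng=[-.1,0,.1]);print('matrix',q.x,q.fun)
E
```

```text
t 2.82 pos [ 435.9 -259.8  251. ] psi -1.4298 F [0.2 0.3 0.4] gap 42.6 j [-0.6   0.26  1.89  0.    0.99  0.83]
shift cm [-0.2   0.09 10.1 ] turn 0.0042
expected [320. 202.]
[  7   0  22  28 327] [17. 15.]
[ 301  173   44   56 2313] [323. 200.]
[ 381  180   87   84 3734] [426. 223.]
[619 253  21  62 532] [631. 292.]
matrix [ 4.34294526e+02 -2.64336069e+02  1.55692557e-01] 0.062245912006504645
```

View pics/w2.png

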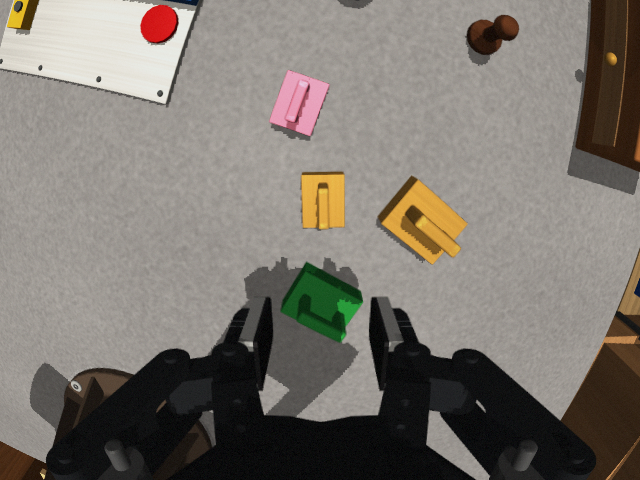

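The smaller brass matrix is at (323,200), centred between the fingers, and the large look-alike is at (426,223). Descending now.

>>> servo_tool --pt "-0.1 0.2 2 -0.01" --pt "-0.2 0.4 5 -0.015" --pt "-0.2 0.4 8 -0.015" --pt "-0.2 0.4 11 -0.015" --pt "-0.2 0.4 14 -0.015" --pt "-0.2 0.4 16.5 -0.015" --pt "-0.2 0.4 18 -0.015" --pt "-0.2 0.4 18 -0.015"

```text
clock: 3.53
position: [433.7, -260.9, 68.5]
tool_rot: [-0.002, 0.997, 0.08, -0.002]
ft_force: [-0.6, 1.0, -0.6]
finger_gap: 42.6
grip_force: 0.0
```

```bash
python3 - <<'E'
from m import *
goto(434.3,-264.3,31,-1.415)
save('wrist','w3')
P=robot.camera_params('wrist');print(proj(P,[434.3,-264.3,56],True))
E
```

```text
t 3.53 pos [ 433.7 -260.9   68.5] psi -1.4106 F [-0.6  1.  -0.6] gap 42.6 j [-0.6   0.52  2.06  0.    0.56  0.81]
shift cm [0.02 0.36 3.75] turn 0.0044
(np.float64(323.4777324609763), np.float64(298.60719340213444))
```

View pics/w3.png

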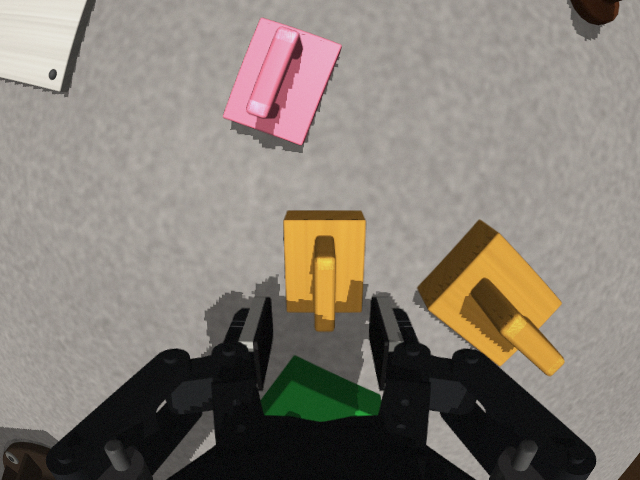

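The handle is centred between the fingers: its top spans v≈252–330 at u≈325, and the predicted centre was (323,299). Descending the rest and closing.

>>> servo_tool --pt "0 0.2 1 0.0" --pt "0 0.25 2 0.0" --pt "0 0.25 3 0.0" --pt "0 0.25 3.6 0.0" --pt "0 0.25 3.6 0.0" --pt "0 0.25 3.6 0" --pt "0 0.25 3.6 0" --pt "0 0.25 3.6 0"

```text
clock: 4.25
position: [435.7, -265.9, 35.7]
tool_rot: [0.0, 0.997, 0.079, 0.0]
ft_force: [-0.2, -0.1, -0.1]
finger_gap: 42.8
grip_force: 0.0
```

>>> servo_tool --pt "0 0 0 0" --pt "0 0 0 0" --pt "0 0 0 0" --pt "0 0 0 0" --pt "0 0 0 0" --pt "0 0 0 0" --pt "0 0 0 0" --pt "0 0 0 0" --gripper 0 --grip_force 90

```text
clock: 4.92
position: [435.4, -265.6, 35.4]
tool_rot: [-0.0, 0.997, 0.079, -0.0]
ft_force: [-1.6, 2.4, 4.4]
finger_gap: 7.8
grip_force: 88.5
```

```bash
python3 - <<'E'
from m import *
goto(434.3,-264.3,31,-1.415)
E
```

```text
t 4.92 pos [ 435.4 -265.6   35.4] psi -1.413 F [-1.6  2.4  4.4] gap 7.8 j [-0.61  0.58  2.07  0.    0.49  0.81]
shift cm [-0.09 -0.15  0.44] turn 0.002
```

The pads sit near the top of the handle, so I'm regripping about 6 mm lower.

>>> servo_tool --pt "0 0 0 0" --pt "0 0 0 0" --pt "0 0 0 0" --pt "0 0 0.3 0" --pt "0 0 0.6 0" --pt "0 0 0.6 0" --pt "0 0 0.6 0" --pt "0 0 0.6 0" --gripper 0.35

```text
clock: 5.58
position: [435.4, -265.7, 29.2]
tool_rot: [-0.0, 0.997, 0.079, -0.0]
ft_force: [-0.2, 0.0, -0.2]
finger_gap: 29.7
grip_force: 0.0
```

>>> servo_tool --pt "0 0 0 0" --pt "0 0 0 0" --pt "0 0 0 0" --pt "0 0 0 0" --pt "0 0 0 0" --pt "0 0 0 0" --pt "0 0 0 0" --pt "0 0 0 0" --gripper 0 --grip_force 110

```text
clock: 6.25
position: [435.4, -265.7, 29.3]
tool_rot: [-0.0, 0.997, 0.079, -0.0]
ft_force: [-0.3, 0.4, -1.5]
finger_gap: 7.8
grip_force: 107.4
```

>>> servo_tool --pt "0 0 -0.5 0" --pt "0 0 -1.5 0" --pt "0 0 -3 0" --pt "0 0 -5 0" --pt "0 0 -7 0" --pt "0 0 -9 0" --pt "0 0 -9.5 0" --pt "0 0 -9.5 0"

```text
clock: 6.92
position: [436.4, -266.3, 126.1]
tool_rot: [0.001, 0.997, 0.079, 0.001]
ft_force: [-0.3, -0.4, -4.2]
finger_gap: 8.2
grip_force: 107.5
```

```bash
python3 - <<'E'
from m import *
goto(540,-80,135,-.85)
E
```

```text
t 6.92 pos [ 436.4 -266.3  126.1] psi -1.413 F [-0.3 -0.4 -4.2] gap 8.2 j [-0.61  0.43  2.02 -0.    0.69  0.81]
shift cm [ 13.16 -16.77  -0.9 ] turn -0.563
```

>>> servo_tool --pt "1 -1.3 -0.1 -0.05" --pt "2.8 -3.6 -0.2 -0.13" --pt "4.8 -6.1 -0.3 -0.21" --pt "6.8 -8.7 -0.4 -0.3" --pt "8.9 -11.3 -0.4 -0.39" --pt "10.8 -13.8 -0.4 -0.47" --pt "12.4 -15.8 -0.4 -0.53" --pt "13.2 -16.8 -0.4 -0.56"

```text
clock: 7.58
position: [540.1, -76.4, 127.2]
tool_rot: [-0.0, 0.935, 0.354, -0.0]
ft_force: [0.1, 0.3, -3.8]
finger_gap: 8.0
grip_force: 107.6
```

```bash
python3 - <<'E'
from m import *
goto(629.8,84,130,-.186)
E
```

```text
t 7.58 pos [540.1 -76.4 127.2] psi -0.8479 F [ 0.1  0.3 -3.8] gap 8.0 j [-0.2   0.47  1.93  0.    0.74  0.65]
shift cm [17.34 -6.09 -0.28] turn -0.6619
```

>>> servo_tool --pt "1.5 -0.5 0 -0.05" --pt "4 -1.4 0 -0.15" --pt "6.5 -2.3 0 -0.25" --pt "9 -3.2 0 -0.35" --pt "11.8 -4.1 0 -0.45" --pt "14.5 -5.1 0 -0.55" --pt "16.5 -5.8 0 -0.63" --pt "17.3 -6.1 0 -0.66"

```text
clock: 8.25
position: [630.4, 82.9, 127.1]
tool_rot: [-0.0, 0.77, 0.638, -0.0]
ft_force: [-0.5, -0.1, -4.7]
finger_gap: 8.0
grip_force: 107.6
```

>>> servo_tool --pt "0 0 0.5 0" --pt "0 0 1.5 0" --pt "0 0 2.7 0" --pt "0 0 3.9 0" --pt "0 0 4.8 0" --pt "0 0 5.3 0" --pt "0 0 5.5 0" --pt "0 0 5.5 0"

```text
clock: 8.92
position: [629.3, 80.4, 72.6]
tool_rot: [-0.0, 0.772, 0.636, -0.0]
ft_force: [0.0, 0.1, -4.0]
finger_gap: 7.8
grip_force: 107.5
```

```bash
python3 - <<'E'
from m import *
goto(646.5,101.3,42,-.186)
P=robot.camera_params('wrist');save('wrist','w4')
print(P['cam_to_world'].tolist())
E
```

```text
t 8.92 pos [629.3  80.4  72.6] psi -0.1934 F [ 0.   0.1 -4. ] gap 7.8 j [ 0.08  0.64  1.76 -0.    0.74  0.27]
shift cm [2.38 1.29 3.06] turn -0.0074
[[0.9814088021594868, 0.181780604370693, 0.06158388521770012, 645.2582252203356], [-0.19192786055288188, 0.930643090580371, 0.31155598902702697, 159.11662412818058], [-0.0006777812883052832, -0.31758345333099625, 0.9482300832513616, 216.0088593068029], [0.0, 0.0, 0.0, 1.0]]
```

View pics/w4.png

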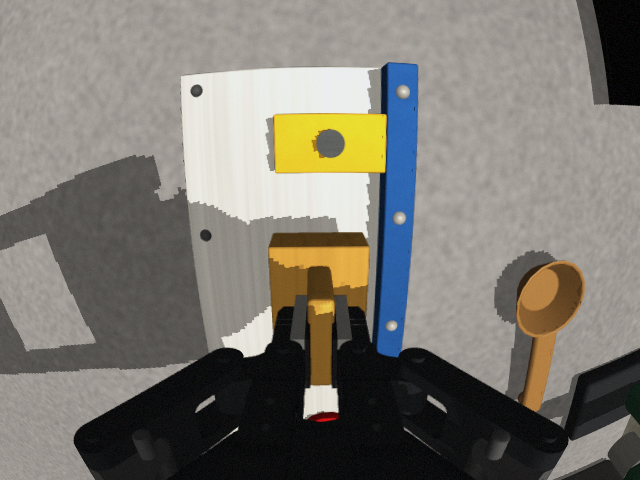

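The matrix is held upright at u 268–370 with its front edge at v≈247. The stop's inner edge is at v≈173 and the fence's inner edge at u≈385. I'm computing the remaining gaps and the angle error.

```bash
python3 - <<'E'
from m import *
P={'camera_matrix':np.array([[371.648,0,320.5845],[0,371.648,240.1994],[0,0,1]]),'cam_to_world':np.array([[0.9814088, 0.1817806, 0.0615839, 645.2582], [-0.1919279, 0.9306431, 0.3115560, 159.1166], [-0.00067778, -0.3175835, 0.9482301, 216.0089], [0,0,0,1]])}
im=cv2.imread('pics/w4.png').astype(int);b,g,r=im[:,:,0],im[:,:,1],im[:,:,2]
def line(pts,z):
    X=np.array([at(P,u,v,z,True)[:2] for u,v in pts])
    for _ in range(3):
        c=X.mean(0);d=np.linalg.svd(X-c)[2][0];n=np.array([-d[1],d[0]]);e=np.abs((X-c)@n);X=X[e<max(.7,2*e.std())]
    a=np.arctan2(d[1],d[0]);return c,(a+np.pi/2)%np.pi-np.pi/2,e.max(),len(X)
bl=(b-r>60);ye=(r-b>100)&(g>150)
fl=line([(376+np.nonzero(bl[v,376:430])[0].min()-.5,v) for v in range(180,320)],30)
sl=line([(u,np.nonzero(ye[110:190,u])[0].max()+110.5) for u in range(285,380)],30)
br=(r-b>40)&(r>60)
mf=line([(u,np.nonzero(br[200:280,u])[0].min()+199.5) for u in range(275,365)],43.5)
mr=line([(np.nonzero(br[v,335:380])[0].max()+335.5,v) for v in range(252,290)],65.5)
for n,l in zip(('fence','stop','mat front bottom','mat right top'),(fl,sl,mf,mr)): print(n,[np.round(k,3) for k in l])
a=fl[1]-np.pi/2 if fl[1]>0 else fl[1]+np.pi/2; ex=np.array([np.cos(a),np.sin(a)]);ey=np.array([-ex[1],ex[0]])
print('yaw bed',a,'gap fence',(fl[0]-mr[0])@ex,'gap stop',(sl[0]-mf[0])@ey)
E
```

```text
fence [array([664.621,  85.549]), np.float64(1.386), np.float64(0.365), np.int64(140)]
stop [array([645.754, 132.255]), np.float64(-0.182), np.float64(0.402), np.int64(95)]
mat front bottom [array([633.841, 106.672]), np.float64(-0.178), np.float64(0.467), np.int64(88)]
mat right top [array([653.517,  91.665]), np.float64(1.367), np.float64(0.344), np.int64(38)]
yaw bed -0.1845296497168114 gap fence 12.037940070179518 gap stop 27.33435566190515
```

>>> servo_tool --pt "0.3 0.1 0.5 -0.004" --pt "0.8 0.3 1.2 -0.008" --pt "1.2 0.5 2 -0.008" --pt "1.5 0.6 2.6 -0.008" --pt "1.5 0.6 3 -0.008" --pt "1.5 0.6 3.2 -0.008" --pt "1.5 0.6 3.2 -0.008" --pt "1.5 0.6 3.2 -0.008"

```text
clock: 9.63
position: [638.2, 94.2, 41.2]
tool_rot: [-0.0, 0.769, 0.639, -0.0]
ft_force: [0.6, -0.1, -4.0]
finger_gap: 7.6
grip_force: 107.5
```

>>> servo_tool --pt "0 0 0.05 0" --pt "0 0 0.1 0" --pt "0 0 0.15 0" --pt "0 0 0.2 0" --pt "0 0 0.2 0" --pt "0 0 0.2 0" --pt "0 0 0.2 0" --pt "0 0 0.2 0"

```text
clock: 10.3
position: [638.4, 94.2, 39.4]
tool_rot: [0.0, 0.769, 0.639, 0.0]
ft_force: [0.9, -0.1, -3.2]
finger_gap: 8.0
grip_force: 107.8
```

>>> servo_tool --pt "0 0 0.03 0" --pt "0 0 0.06 0" --pt "0 0 0.1 0" --pt "0 0 0.1 0" --pt "0 0 0.1 0" --pt "0 0 0.1 0" --pt "0 0 0.1 0" --pt "0 0 0.1 0"

```text
clock: 10.97
position: [638.3, 94.3, 39.2]
tool_rot: [0.0, 0.769, 0.639, 0.0]
ft_force: [-5.7, -0.9, 12.7]
finger_gap: 8.0
grip_force: 110.0
```

>>> servo_tool --pt "0 0.1 0 0" --pt "0 0.2 0 0" --pt "0 0.3 0 0" --pt "0 0.4 0 0" --pt "0 0.4 0 0" --pt "0 0.4 0 0" --pt "0 0.4 0 0" --pt "0 0.4 0 0"

```text
clock: 11.63
position: [642.2, 93.7, 39.2]
tool_rot: [0.0, 0.769, 0.639, 0.0]
ft_force: [-5.6, 0.7, 13.2]
finger_gap: 7.7
grip_force: 110.0
```

>>> servo_tool --pt "0.2 0.03 0 0" --pt "0.4 0.06 0 0" --pt "0.6 0.1 0 0" --pt "0.8 0.1 0 0" --pt "0.9 0.1 0 0" --pt "1 0.1 0 0" --pt "1 0.1 0 0" --pt "1 0.1 0 0"

```text
clock: 12.3
position: [645.3, 102.9, 39.0]
tool_rot: [0.0, 0.769, 0.639, 0.0]
ft_force: [-3.0, -3.7, 9.2]
finger_gap: 7.8
grip_force: 109.6
```

>>> servo_tool --pt "0 0.03 0 0" --pt "0 0.06 0 0" --pt "0 0.1 0 0" --pt "0 0.1 0 0" --pt "0 0.1 0 0" --pt "0 0.1 0 0" --pt "0 0.1 0 0" --pt "0 0.1 0 0"

```text
clock: 12.97
position: [645.4, 102.9, 39.0]
tool_rot: [-0.0, 0.769, 0.639, -0.001]
ft_force: [-9.7, -1.5, 14.1]
finger_gap: 8.0
grip_force: 110.3
```

>>> servo_tool --pt "0.03 0 0 0" --pt "0.06 0 0 0" --pt "0.1 0 0 0" --pt "0.1 0 0 0" --pt "0.1 0 0 0" --pt "0.1 0 0 0" --pt "0.1 0 0 0" --pt "0.1 0 0 0"

```text
clock: 13.63
position: [645.4, 103.3, 39.1]
tool_rot: [-0.0, 0.769, 0.639, -0.001]
ft_force: [-10.5, -6.9, 15.6]
finger_gap: 8.3
grip_force: 110.4
```

>>> servo_tool --pt "0.03 0 0 0" --pt "0.06 0 0 0" --pt "0.1 0 0 0" --pt "0.1 0 0 0" --pt "0.1 0 0 0" --pt "0.1 0 0 0" --pt "0.1 0 0 0" --pt "0.1 0 0 0"

```text
clock: 14.3
position: [645.6, 104.2, 39.1]
tool_rot: [-0.0, 0.769, 0.639, -0.001]
ft_force: [-9.4, -7.7, 15.5]
finger_gap: 7.8
grip_force: 110.4
```

>>> servo_tool --pt "0.03 0 0 0" --pt "0.06 0 0 0" --pt "0.1 0 0 0" --pt "0.1 0 0 0" --pt "0.1 0 0 0" --pt "0.1 0 0 0" --pt "0.1 0 0 0" --pt "0.1 0 0 0"

```text
clock: 14.97
position: [645.7, 104.7, 39.1]
tool_rot: [-0.0, 0.769, 0.639, -0.001]
ft_force: [-10.1, -11.8, 16.4]
finger_gap: 8.1
grip_force: 110.6
```

```bash
python3 - <<'E'
from m import *
s=robot.sense();F=s['ft_force'];ex=np.array([.983,-.1834]);ey=np.array([.1834,.983]);print(F[:2]@ex,F[:2]@ey,F[2],s['position'][:2]@ex,s['position'][:2]@ey)
P=robot.camera_params('wrist');save('wrist','w5');cv2.imwrite('pics/w5c.png',cv2.resize(cv2.imread('pics/w5.png')[120:400,200:480],None,fx=2,fy=2,interpolation=2))
E
```

```text
-7.7786955422029544 -13.497853236235189 16.420724129273268 615.5173549070719 221.33869237120012
```

View pics/w5c.png

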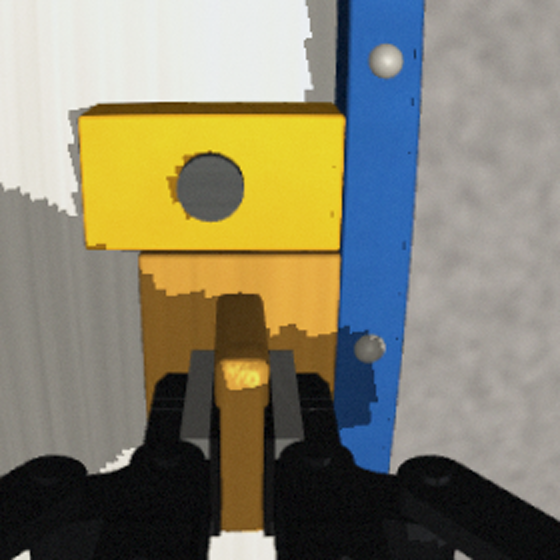

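The crop shows the matrix's end flush on the stop (edge at v≈250) and its long side on the fence (u≈338). The force along the stop direction has also risen. I'll firm the fence push a little and check that it stays steady.

>>> servo_tool --pt "0 0.02 0 0" --pt "0.01 0.04 0 0" --pt "0.02 0.05 0 0" --pt "0.02 0.05 0 0" --pt "0.02 0.05 0 0" --pt "0.02 0.05 0 0" --pt "0.02 0.05 0 0" --pt "0.02 0.05 0 0"

```text
clock: 15.68
position: [645.7, 104.7, 39.1]
tool_rot: [-0.0, 0.769, 0.639, -0.001]
ft_force: [-12.7, -13.8, 20.0]
finger_gap: 8.1
grip_force: 111.0
```

>>> servo_tool --pt "0 0 0 0" --pt "0 0 0 0" --pt "0 0 0 0" --pt "0 0 0 0" --pt "0 0 0 0" --pt "0 0 0 0" --pt "0 0 0 0" --pt "0 0 0 0"

```text
clock: 16.35
position: [645.7, 104.7, 39.1]
tool_rot: [-0.0, 0.769, 0.639, -0.001]
ft_force: [-12.6, -13.7, 19.4]
finger_gap: 7.9
grip_force: 111.0
```

```bash
python3 - <<'E'
from m import *
s=robot.sense();F=s['ft_force'];ex=np.array([.983,-.1834]);ey=np.array([.1834,.983]);print(F[:2]@ex,F[:2]@ey,F[2],s['position'][:2]@ex,s['position'][:2]@ey)
goto(0,0,0,-.184)
E
```

```text
-9.91747092013362 -15.757071315544671 19.358773303627814 615.5624815331093 221.3382785395539
t 16.35 pos [645.7 104.7  39.1] psi -0.1849 F [-12.6 -13.7  19.4] gap 7.9 j [ 0.12  0.71  1.72 -0.    0.71  0.3 ]
shift cm [-22.15 -61.54   4.09] turn -0.0009
```

```bash
python3 -c "
from h import *
print(robot.job_done())"
```

```text
the job is handed in; nothing more can be done
None
```

I handed the job in with the small brass matrix held in the fence/stop corner. The wrist sensor read about 19 N down, 10 N against the fence and 16 N towards the stop (some of that is friction), the pose was steady, and no verdict was returned.

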